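# Wake the balcony's soil-moisture sensors in order

### The arm

A 7-joint arm with a two-finger parallel gripper is mounted at the origin on the work surface. World frame = base frame: x ahead of the robot, y to its left, z up, the work surface at z = 0. Lengths are in m, angles in rad, forces in N, time in s.
With the tool pointing down it reaches from about 0.35 to 0.9 m from the base axis. Payload 8.1 kg.
Tool frame: the origin (TCP) lies between the finger pads; the fingertips stand 22 mm ahead of it and the grasp point (between the pads) lies 3 mm ahead of it (ctrl.tips_ahead is the distance from the TCP to the fingertips, in m); z points along the fingers, y is the line along which they close (so a half turn about z gives the same grasp; the last joint's range is limited). The gripper opens to 85 mm and grips with 20 to 120 N. Pads are 22 mm wide; open, the fingers measure 114 mm over their backs; the gripper's body (76 mm by 85 mm) begins 54 mm behind the grasp point. The pads swing forward as they close: fully open they stand 13 mm farther back than shut.
Start: joints at [1.136, 0.434, 0.025, 1.573, -0.012, 1.134, -0.075], TCP at [0.204, -0.591, 0.253] pointing down, gripper open.
Joint ranges: [-2.62, 2.62], [-0.44, 2.09], [-1.27, 1.32], [0.08, 2.57], [-1.32, 4.46], [0.12, 2], [-2.74, 2.74]. Speed limits (rad/s): [2.22, 2.22, 3.01, 3.01, 3.14, 3.14, 3.14].

### API

Orientations are given as a unit quaternion [w, x, y, z].
In Python, from plant import ctrl gives the robot as it stands. Calls block until the motion is done:
- ctrl.goto(position, orientation): joint-space move of the TCP to a pose.
- ctrl.move_straight(position, frame=None, speed=0.15, contact_N=None): straight line of the TCP; frame=None keeps the orientation; speed is the mean speed in m/s. With contact_N (N) it stops when the force on the tool has changed by that much, and returns True; else False.
- ctrl.set_joints(angles): joint-space move.
- ctrl.release() and ctrl.grab(): open the fingers fully, or close them until they stop; the grip force is fixed at half the most.
- ctrl.pause(seconds).
- ctrl.inverse_kinematics(position, orientation): joint angles nearest the present ones, or None.
- ctrl.capture(name): name is "scene" or "top" or "wrist"; returns a dict with "image" (420x560x3 uint8, red, green, blue), "K" (3x3 intrinsics, pixels), "pose" (4x4, takes a point from camera to world coordinates). Camera axes: x right, y up, looking along -z (the intrinsics and any distortion apply to the point x, -y, -z); pixel columns grow to the right and rows downward; lengths in m; the calibration is good to about 2 mm. A picture is of the moment at which its call begins. There is no depth.
A pose or a line that the arm cannot do raises ctrl.PlanningError and nothing moves.
- ctrl.hand_in(): hands the job in; it is judged then, once.
Trained networks look in a picture, given as the dict that the camera call returned (one of the last four; its "shot" number tells which), for a name from the list of things; names that differ only in an ending like _2 or _b are one class to them, and where a whole thing is asked for, a point or a joint stands for the part that bears it (a point fixed in the world has none). Each returns a list of dicts, best first, with "score" (0 to 1); they miss things now and then, are a little off and sometimes report something else, mostly with a low value. They report only what shows in the picture. A call takes as long as a camera call.
- ctrl.spot_in(picture, query): "extent" ([left, top, right, bottom] in pixels, round what is visible of it).
- ctrl.silhouettes(picture, query): "mask" (420x560 bool, what is visible of it) and "extent" ([left, top, right, bottom] in pixels, round what is visible of it).
Readings, each from a call of its own:
- ctrl.read_t(): time.
- ctrl.read_q(): joint angles.
- ctrl.read_qd(): joint speeds.
- ctrl.read_tau(): joint torques, N m.
- ctrl.read_tcp_pos(): TCP position.
- ctrl.read_eef_rot(): TCP orientation.
- ctrl.read_wrist_force(): force on the tool from outside, world axes, zero at the start.
- ctrl.read_moment(): the same for the moment, N m.
- ctrl.read_grip_width(): finger opening in m.
- ctrl.read_grip_force(): force on a finger pad.
Only numpy, scipy, OpenCV 4.12 (cv2) and the standard library are available. Lean on these libraries where they do the work, as an engineer would, in place of code of your own. Each camera call takes 0.05 s, during which the arm holds its last target. There are 200 camera calls.

### The job

Switch on the balcony's soil-moisture kit, pressing each switch straight down with a light fingertip until it is well in and stays in: first the green key on the grey hub, then the orange sensor cap in the brown clay pot, then the one in the blue pot, and last the one in the white pot, since the hub numbers the sensors in the order they wake. Leave the hub's red reset key alone. Nothing is to be picked up or shifted, neither pots and hub nor the tools, glass and other things around them.

Things in the scene. Friction and masses are not known exactly. Their poses are not given: they have to be found in the camera images.
- hub: grey weatherproof hub, a flat box 95 mm (x) by 150 mm (y) by 36 mm high, loose on the table; the green key is at its +y end and the red reset key at its -y end, 90 mm apart, both round, 24 mm across, 13 mm proud of the lid; a stub aerial 91 mm high at its +x, -y corner. Origin: centre of its underside; z up
- key_green_top (a point): centre of the top face of the green key on the hub: a round latching switch 24 mm across, 13 mm proud of the lid, pressed straight down; 49 mm above the table when out, it moves with the key
- key_green (a joint): travel of the green key in m: 0 = out (off), grows as it is pressed straight down to 0.010 = at its hard stop; it is on from 0.004. Moving it takes 3 N at first, rising evenly to 6 N at the stop; it does not spring back but stays where it is left
- key_red_top (a point): centre of the top face of the red reset key on the hub (24 mm across), 49 mm above the table; not to be pressed
- key_red (a joint): travel of the red reset key in m: 0 = out, 0.010 = fully pressed; it springs back
- pot_brown: brown clay training pot, 150 mm across its rim, 68 mm high, under a coir mat, with a dark green juniper (top at most 160 mm above the table). Origin: centre of its underside, z up. On its -x side stands a soil sensor: dark grey round head, 42 mm across, 28 mm tall, with an orange push cap on top; the tree is on the +x side, leaves at least 45 mm from the cap's middle
- cap_brown_top (a point): centre of the top face of the orange push cap on the sensor in the brown pot: a round latching switch 24 mm across that stands 13 mm proud of the sensor head and is pressed straight down; 125 mm above the table when out, it moves with the cap
- cap_brown (a joint): travel of the cap in the brown pot in m: 0 = out (off), grows as it is pressed straight down to 0.010 = at its hard stop; it is on from 0.004. Moving it takes 3 N at first, rising evenly to 6 N at the stop; it does not spring back but stays where it is left
- pot_blue: blue glazed pot, 140 mm across its rim, 62 mm high, under a coir mat, with a round-headed bright green ficus (top at most 160 mm above the table). Origin: centre of its underside, z up. On its -x side stands a soil sensor: dark grey round head, 42 mm across, 28 mm tall, with an orange push cap on top; the tree is on the +x side, leaves at least 45 mm from the cap's middle
- cap_blue_top (a point): centre of the top face of the orange push cap on the sensor in the blue pot: a round latching switch 24 mm across that stands 13 mm proud of the sensor head and is pressed straight down; 119 mm above the table when out, it moves with the cap
- cap_blue (a joint): travel of the cap in the blue pot in m: 0 = out (off), grows as it is pressed straight down to 0.010 = at its hard stop; it is on from 0.004. Moving it takes 3 N at first, rising evenly to 6 N at the stop; it does not spring back but stays where it is left
- pot_white: cream-white ceramic pot, 136 mm across its rim, 60 mm high, under a coir mat, with a yellow-green elm (top at most 160 mm above the table). Origin: centre of its underside, z up. On its -x side stands a soil sensor: dark grey round head, 42 mm across, 28 mm tall, with an orange push cap on top; the tree is on the +x side, leaves at least 45 mm from the cap's middle
- cap_white_top (a point): centre of the top face of the orange push cap on the sensor in the white pot: a round latching switch 24 mm across that stands 13 mm proud of the sensor head and is pressed straight down; 117 mm above the table when out, it moves with the cap
- cap_white (a joint): travel of the cap in the white pot in m: 0 = out (off), grows as it is pressed straight down to 0.010 = at its hard stop; it is on from 0.004. Moving it takes 3 N at first, rising evenly to 6 N at the stop; it does not spring back but stays where it is left
- jin_pliers: aluminium jin pliers lying flat, about 205 mm long, 57 mm wide, 16 mm high; origin on the table between the handles, x towards the jaws. Bystander, to be left alone
- rake: yellow plastic hand rake lying flat, 240 mm long, 85 mm wide, 22 mm high; origin on the table near its middle, x towards the tines. Bystander, to be left alone
- cloche: clear glass cloche 148 mm across and 169 mm high with a glass knob; origin at the centre of its foot. Bystander, to be left alone
- feed_bottle: green bottle of plant feed, 64 mm across, 160 mm high; origin at the centre of its foot. Bystander, to be left alone
- wire_coil: flat coil of copper-coloured training wire, 106 mm across, 18 mm high; origin at the centre of its underside. Bystander, to be left alone
- spare_pot: small empty terracotta pot standing upside down, 96 mm across, 75 mm high; origin at the centre of its underside. Bystander, to be left alone
- brush: hand brush lying flat, its handle to -x; origin on the table under it. Bystander, to be left alone

How it is judged:
By the outcome, as a careful person would: the job done as asked, in the order asked, and still so for the second after the job is handed in, with the robot touching nothing.
It also fails if it takes over 64 s, if anything falls off the work surface, if the arm or the gripper's body presses on something with over 40 N, if the wrist force passes 120 N, or if a joint passes its speed limit or range.

## Working session

There is one attempt and no reset: what is moved stays moved. The work goes in short steps, each a Python script; the robot and the scene stay as the last script left them, time stands still between calls to the robot, and variables do not carry over. Pictures are saved under pics/ and viewed, at most 10 in all, crops included, and the job is handed in when it is done.

```bash
mkdir -p pics; ls; cat > h.py <<'E'
import numpy as np, cv2
from plant import ctrl
def ray(P,u,v):
    K=np.array(P["K"]);T=np.array(P["pose"])
    d=np.array([(u-K[0,2])/K[0,0],-(v-K[1,2])/K[1,1],-1.0])
    return T[:3,3],T[:3,:3]@d
def at_z(P,u,v,z):
    o,d=ray(P,u,v); return o+d*(z-o[2])/d[2]
def proj(P,X):
    K=np.array(P["K"]);T=np.array(P["pose"])
    c=T[:3,:3].T@(np.array(X)-T[:3,3]); return K[0,2]+K[0,0]*c[0]/-c[2],K[1,2]-K[1,1]*c[1]/-c[2]
def save(P,n): cv2.imwrite(f"pics/{n}.png",cv2.cvtColor(P["image"],cv2.COLOR_RGB2BGR))
Z=dict(key_green_top=.049,cap_brown_top=.125,cap_blue_top=.119,cap_white_top=.117,key_red_top=.049)
E
python3 - <<'E'
from h import *
for n in("top","scene"):
    P=ctrl.capture(n);save(P,n);print(n,P.keys(),np.round(P["pose"],3).tolist(),np.round(P["K"],1).tolist())
    for k in Z:
        for r in ctrl.silhouettes(P,k)[:3]:
            m=r["mask"];v,u=np.nonzero(m)
            if len(u): print(k,round(r["score"],2),np.round(r["extent"]),len(u),np.round(at_z(P,u.mean(),v.mean(),Z[k]),4))
        for r in ctrl.spot_in(P,k)[:3]:
            e=r["extent"];print("  spot",round(r["score"],2),np.round(e),np.round(at_z(P,(e[0]+e[2])/2,(e[1]+e[3])/2,Z[k]),4))
print(ctrl.read_t(),ctrl.read_eef_rot(),ctrl.tips_ahead)
E
```

```text
pics
plant.py
top dict_keys(['image', 'K', 'pose', 'shot']) [[-0.009, 0.994, -0.108, 0.411], [-1.0, -0.008, 0.002, 0.045], [0.001, 0.108, 0.994, 1.718], [0.0, 0.0, 0.0, 1.0]] [[491.7, 0.0, 282.6], [0.0, 491.7, 204.4], [0.0, 0.0, 1.0]]
key_green_top 0.53 [313. 217. 318. 226.] 32 [ 0.5267 -0.0693  0.049 ]
  spot 0.48 [308. 216. 320. 227.] [ 0.5321 -0.0626  0.049 ]
  spot 0.46 [260. 213. 263. 220.] [0.5534 0.1133 0.049 ]
  spot 0.45 [265. 152. 328. 171.] [ 0.7409 -0.0079  0.049 ]
cap_brown_top 0.4 [260. 217. 263. 220.] 10 [0.5448 0.1159 0.125 ]
  spot 0.58 [258. 215. 264. 219.] [0.544  0.1117 0.125 ]
cap_blue_top 0.59 [185. 247. 189. 251.] 29 [0.4446 0.3539 0.119 ]
  spot 0.44 [184. 247. 191. 251.] [0.4436 0.3516 0.119 ]
cap_white_top 0.53 [396. 236. 405. 240.] 46 [ 0.4761 -0.341   0.117 ]
key_red_top 0.6 [335. 210. 342. 216.] 33 [ 0.567  -0.1454  0.049 ]
scene dict_keys(['image', 'K', 'pose', 'shot']) [[-0.549, -0.532, 0.644, 1.329], [0.836, -0.334, 0.436, 0.565], [-0.017, 0.778, 0.628, 0.864], [0.0, 0.0, 0.0, 1.0]] [[451.6, 0.0, 278.9], [0.0, 451.6, 202.2], [0.0, 0.0, 1.0]]
key_green_top 0.51 [250. 198. 255. 206.] 56 [ 0.5297 -0.0638  0.049 ]
  spot 0.49 [249. 200. 255. 208.] [ 0.5413 -0.0609  0.049 ]
cap_brown_top 0.4 [303. 200. 308. 209.] 69 [0.5495 0.119  0.125 ]
cap_brown_top 0.17 [303. 260. 334. 322.] 1384 [0.7789 0.2863 0.125 ]
  spot 0.62 [302. 201. 307. 210.] [0.5471 0.1156 0.125 ]
cap_blue_top 0.6 [402. 213. 411. 225.] 64 [0.449  0.3551 0.119 ]
cap_blue_top 0.58 [157. 144. 205. 190.] 1643 [ 0.5869 -0.2733  0.119 ]
  spot 0.58 [405. 215. 412. 226.] [0.4544 0.3604 0.119 ]
cap_white_top 0.41 [267. 179. 324. 208.] 586 [0.5094 0.0636 0.117 ]
  spot 0.37 [189. 147. 194. 150.] [ 0.4841 -0.3295  0.117 ]
key_red_top 0.42 [218. 195. 229. 206.] 55 [ 0.5699 -0.1441  0.049 ]
key_red_top 0.34 [302. 202. 308. 207.] 48 [0.4664 0.0717 0.049 ]
1.1 [ 3.39437898e-05  9.86270964e-01  1.65135048e-01 -5.17750478e-06] 0.022
```

```bash
python3 - <<'E'
import cv2
t=cv2.imread('pics/top.png')[90:330,130:450];cv2.imwrite('pics/top_c.png',cv2.resize(t,None,fx=2.5,fy=2.5,interpolation=2))
s=cv2.imread('pics/scene.png');cv2.imwrite('pics/scene_c.png',cv2.resize(s,None,fx=1.42,fy=1.42,interpolation=2))
E
```

```text
(no output)
```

View pics/top_c.png

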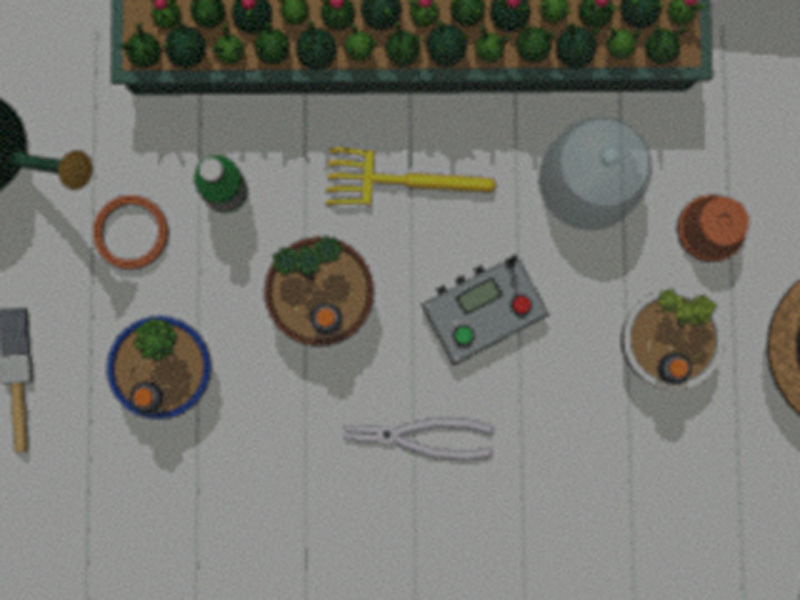

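View pics/scene_c.png

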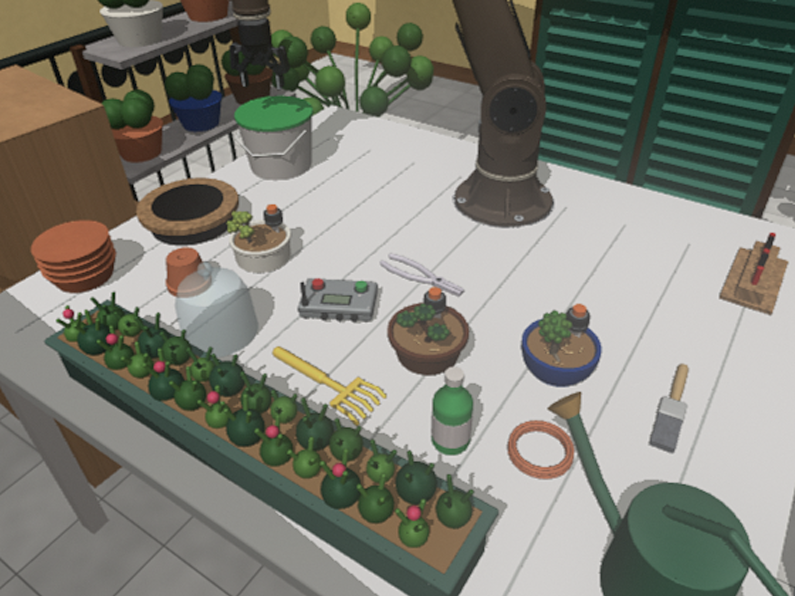

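The top view agrees with the networks. The green key is at about (316,224), the brown cap (260,217), the blue cap (189,249) and the white cap (401,237); the trees lie on the +x side of the caps. I'll close the fingers and hover over the green key, then refine with colour and the wrist camera.

```bash
cat >> h.py <<'E'
Q=[0,1,0,0]
def blob(P,name,X):
    """centroid of the key colour nearest the expected point X"""
    hsv=cv2.cvtColor(P["image"],cv2.COLOR_RGB2HSV)
    lo,hi=((50,90,50),(80,255,255)) if "green" in name else ((5,140,70),(18,255,255))
    m=cv2.inRange(hsv,lo,hi); n,_,st,c=cv2.connectedComponentsWithStats(m)
    p=proj(P,X); best=None
    for i in range(1,n):
        d=np.hypot(*(c[i]-p))
        if st[i,4]>=8 and (best is None or d<best[0]): best=(d,c[i],st[i])
    return best
E
python3 - <<'E'
from h import *
G=dict(key_green_top=(.529,-.066),cap_brown_top=(.546,.116),cap_blue_top=(.446,.354),cap_white_top=(.477,-.339))
for n in("top","scene"):
    P=ctrl.capture(n)
    for k,g in G.items():
        b=blob(P,k,[*g,Z[k]])
        if b: print(n,k,round(b[0],1),b[2],np.round(at_z(P,*b[1],Z[k]),4))
for k,g in G.items(): print(k, ctrl.inverse_kinematics([*g,.27],Q) is not None, ctrl.inverse_kinematics([*g,Z[k]+.012],Q) is not None)
ctrl.grab()
ctrl.goto([.529,-.066,.27],Q)
P=ctrl.capture("wrist");save(P,"w1");print(np.round(P["pose"],3).tolist(),ctrl.read_grip_width(),ctrl.read_t(),ctrl.read_wrist_force(),ctrl.read_tcp_pos())
for k,g in G.items(): print(k,np.round(proj(P,[*g,Z[k]])))
b=blob(P,"key_green_top",[*G["key_green_top"],.049]);print(b, b and at_z(P,*b[1],.049))
E
```

```text
top key_green_top 1.0 [312 221   7   7  41] [ 0.5259 -0.0676  0.049 ]
top cap_brown_top 0.4 [257 214   7   7  35] [0.5453 0.1169 0.125 ]
top cap_blue_top 0.6 [184 246   7   6  38] [0.4443 0.353  0.119 ]
top cap_white_top 1.1 [398 234   7   7  42] [ 0.4763 -0.3423  0.117 ]
scene key_green_top 1.0 [251 198   7   7  36] [ 0.5253 -0.0659  0.049 ]
scene cap_brown_top 1.2 [302 203   8   5  33] [0.5436 0.118  0.125 ]
scene cap_blue_top 1.0 [404 215   8   5  34] [0.4424 0.3543 0.119 ]
scene cap_white_top 0.2 [188 144   7   6  30] [ 0.4778 -0.3384  0.117 ]
key_green_top True True
cap_brown_top True True
cap_blue_top True True
cap_white_top True True
[[-0.002, 0.949, 0.314, 0.61], [-1.0, -0.002, 0.001, -0.066], [0.001, -0.314, 0.949, 0.389], [0.0, 0.0, 0.0, 1.0]] -0.0002886888034056729 4.225 [ 0.29091885  0.64207344 -0.72459159] [ 0.52894167 -0.06710004  0.26989845]
key_green_top [284. 183.]
cap_brown_top [ 68. 185.]
cap_blue_top [-154.  286.]
cap_white_top [576. 254.]
(np.float64(4.236692655511239), array([286.02191781, 187.30958904]), array([276, 176,  21,  23, 365], dtype=int32)) [ 0.52473794 -0.06798304  0.049     ]
```

View pics/w1.png

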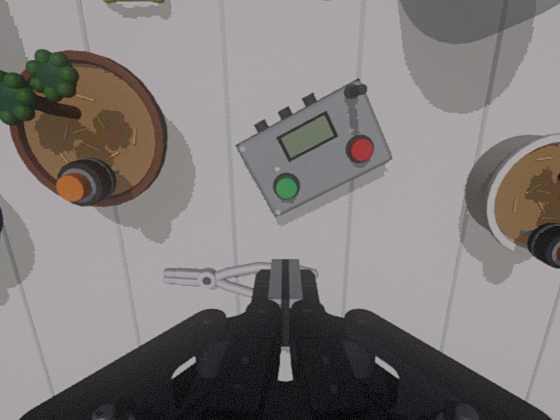

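The wrist view shows the shut fingers over clear ground. The green key is at (286,187), which gives (0.525,-0.068), and the red key at (361,150) is well away. I'll press the green key.

```bash
cat >> h.py <<'E'
def press(k,xy,depth=.008):
    z=Z[k]+ctrl.tips_ahead
    ctrl.move_straight([*xy,z+.02],Q,speed=.12)
    ctrl.pause(.2); f0=np.array(ctrl.read_wrist_force())
    hit=ctrl.move_straight([*xy,z-depth],Q,speed=.03,contact_N=12)
    ctrl.pause(.2); p=np.array(ctrl.read_tcp_pos())
    print(k,"hit",hit,"df",np.round(np.array(ctrl.read_wrist_force())-f0,2),"travel mm",round((z-p[2])*1e3,2),"xy",np.round(p[:2],4))
    ctrl.move_straight([*xy,.27],Q,speed=.12)
def look(k,xy,n):
    """hover, find the key in the wrist picture"""
    ctrl.goto([*xy,.27],Q); P=ctrl.capture("wrist"); save(P,n)
    b=blob(P,k,[*xy,Z[k]]); print(k,b,np.round(at_z(P,*b[1],Z[k]),4),"t",ctrl.read_t())
E
python3 - <<'E'
from h import *
press("key_green_top",(.525,-.068))
P=ctrl.capture("wrist");save(P,"w2")
look("cap_brown_top",(.545,.117),"w3")
E
```

```text
key_green_top hit False df [-0.69  1.68 -0.3 ] travel mm 8.1 xy [ 0.525 -0.068]
cap_brown_top (np.float64(0.578518668681462), array([285.26883562, 204.54280822]), array([273, 191,  26,  28, 584], dtype=int32)) [0.5445 0.1168 0.125 ] t 10.0917
```

```bash
python3 - <<'E'
import cv2,numpy as np
c=[cv2.resize(i,(400,300),interpolation=2) for i in (cv2.imread('pics/w1.png')[150:225,235:335],cv2.imread('pics/w2.png')[150:225,235:335],)]
w=cv2.imread('pics/w3.png'); d=cv2.resize(w,(400,300))
cv2.imwrite('pics/cmp.png',np.vstack([np.hstack(c),np.hstack([d,cv2.resize(w[160:250,225:345],(400,300))])]))
E
```

```text
(no output)
```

View pics/cmp.png

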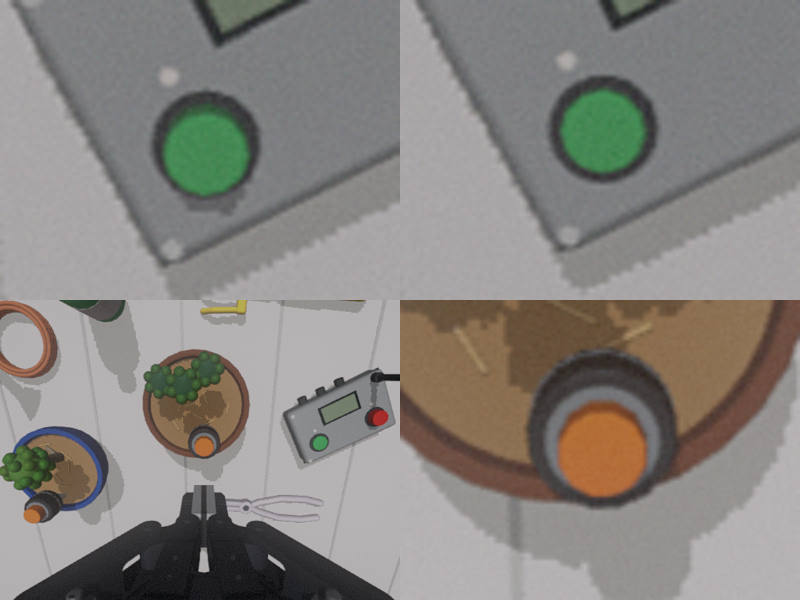

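The green key is now flush and centred in its ring with its shadow gone, so it is in. The brown cap is clear of leaves and measured at (0.5445,0.117), in line with the other views. I'll press it and go on to the blue one.

```bash
python3 - <<'E'
from h import *
press("cap_brown_top",(.5445,.117))
P=ctrl.capture("wrist");save(P,"w4");b=blob(P,"cap",[.5445,.117,.117]);print(b,at_z(P,*b[1],.117))
look("cap_blue_top",(.444,.3535),"w5")
w=cv2.imread('pics/w4.png');v=cv2.imread('pics/w5.png')
f=lambda i:np.vstack([cv2.resize(i,(400,300)),cv2.resize(i[160:250,225:345],(400,300))])
cv2.imwrite('pics/cmp2.png',np.hstack([f(w),f(v)]))
E
```

```text
cap_brown_top hit False df [ 0.36 -0.43 -0.25] travel mm 8.11 xy [0.5445 0.117 ]
(np.float64(0.6533903005181211), array([285.40283401, 201.61133603]), array([273, 190,  26,  24, 494], dtype=int32)) [0.54393154 0.11681428 0.117     ]
cap_blue_top (np.float64(0.9521404821930612), array([283.05282332, 204.38069217]), array([271, 191,  25,  28, 549], dtype=int32)) [0.4432 0.3538 0.119 ] t 14.9333
```

View pics/cmp2.png

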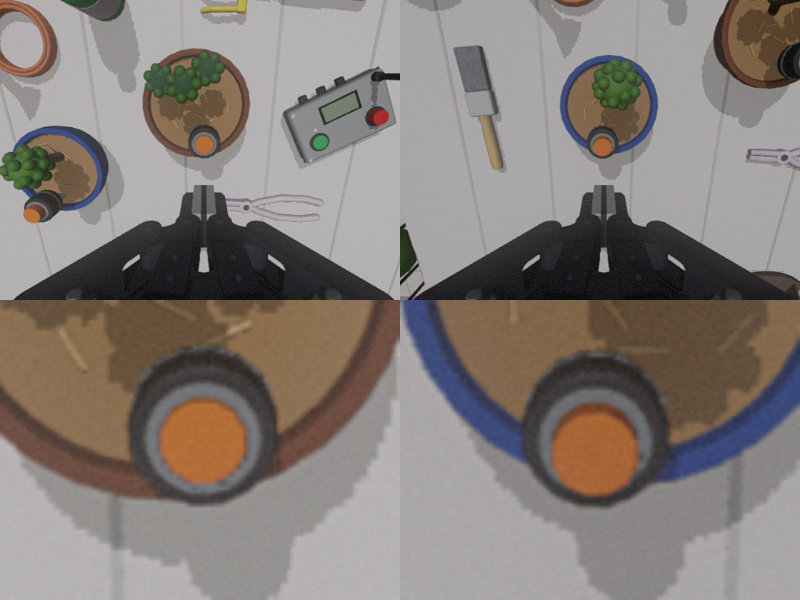

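The brown cap now sits low in its ring, and its pot has not moved. The blue cap is clear. Next I'll press blue and then white.

```bash
python3 - <<'E'
from h import *
press("cap_blue_top",(.4435,.3537))
P=ctrl.capture("wrist");save(P,"w6");b=blob(P,"cap",[.4435,.3537,.111]);print(b,at_z(P,*b[1],.111))
look("cap_white_top",(.4765,-.341),"w7")
w=cv2.imread('pics/w6.png');v=cv2.imread('pics/w7.png')
f=lambda i:np.vstack([cv2.resize(i,(400,300)),cv2.resize(i[160:250,225:345],(400,300))])
cv2.imwrite('pics/cmp3.png',np.hstack([f(w),f(v)]))
E
```

```text
cap_blue_top hit False df [-0.22  0.23  0.04] travel mm 8.13 xy [0.4435 0.3537]
(np.float64(1.1268068385780003), array([284.80210526, 200.41052632]), array([273, 189,  25,  24, 475], dtype=int32)) [0.4424491  0.35378974 0.111     ]
cap_white_top (np.float64(2.2106116584902575), array([288.83828996, 203.03159851]), array([277, 190,  25,  27, 538], dtype=int32)) [ 0.4758 -0.3428  0.117 ] t 21.3333
```

View pics/cmp3.png

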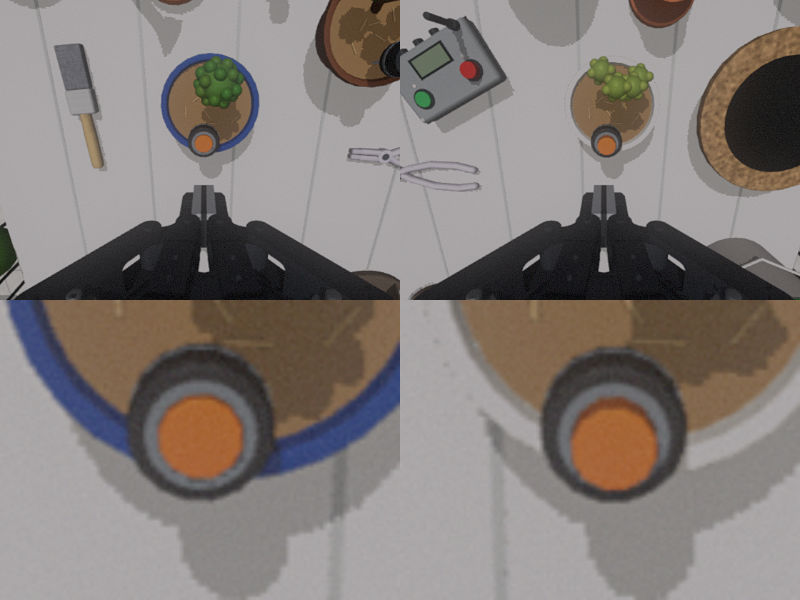

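The blue cap is in, and its pot has not moved. The white cap is clear at (0.476,-0.3428).

```bash
python3 - <<'E'
from h import *
press("cap_white_top",(.476,-.3428))
P=ctrl.capture("wrist");save(P,"w8");T=ctrl.capture("top")
G=dict(key_green_top=(.525,-.068),cap_brown_top=(.5445,.117),cap_blue_top=(.4435,.3537),cap_white_top=(.476,-.3428))
for k,g in G.items():
    b=blob(T,k,[*g,Z[k]-.008]);print(k,b and np.round(at_z(T,*b[1],Z[k]-.008),4))
t=T["image"][90:330,130:450,::-1]
cv2.imwrite('pics/fin.png',np.hstack([cv2.resize(t,(400,300)),cv2.resize(cv2.imread('pics/w8.png')[160:250,225:345],(400,300))]));print(ctrl.read_t())
E
```

```text
cap_white_top hit False df [-0.8  -0.33  0.41] travel mm 8.13 xy [ 0.476  -0.3428]
key_green_top [ 0.5263 -0.0679  0.041 ]
cap_brown_top [0.5457 0.1163 0.117 ]
cap_blue_top [0.4445 0.3536 0.111 ]
cap_white_top [ 0.4717 -0.3419  0.109 ]
25.3
```

View pics/fin.png

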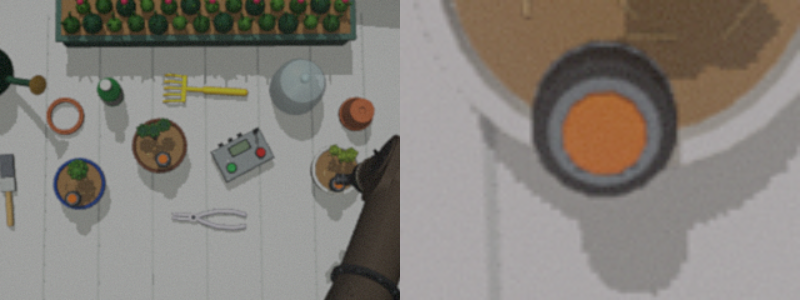

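All four switches are in, everything stands where it did, and the arm is clear at height.

```bash
python3 -c "
from plant import ctrl
print(ctrl.hand_in())"
```

```text
the job is handed in; nothing more can be done
None
```

I pressed the green key, then the brown, blue and white caps in that order, each about 8 mm in, and the pictures show them staying in. The red key was left alone, nothing in the pictures looks moved, and I handed the job in at about 25 s.

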